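# Slide a clog sole under the leaf spring of a tacking jig

## Robot

A 6-joint arm with a two-finger parallel gripper is mounted at the origin on the work surface. World frame = base frame: x ahead of the robot, y to its left, z up, the work surface at z = 0. Lengths are in mm, angles in degrees, forces in N, time in s.
With the tool pointing down it reaches from about 300 to 750 mm from the base axis. Payload 8.5 kg.
Tool frame: the origin (TCP) lies at the centre of the arm's flange, where the gripper is bolted on; the fingertips stand 166 mm ahead of it and the grasp point (between the pads) lies 147 mm ahead of it; z points along the fingers, y is the line along which they close (so a half turn about z gives the same grasp; the last joint's range is limited). The gripper opens to 88 mm and grips with 3 to 60 N. Pads are 18 mm wide; open, the fingers measure 123 mm over their backs; the gripper's body (75 mm by 187 mm) begins 45 mm behind the grasp point.
Start: joints at [53.669, 21.807, 74.336, -0, 83.858, -12.336], TCP at [223.656, 502.454, 404.748] pointing down, gripper open.
Joint ranges: [-178.18, 178.18], [-50.72, 133.34], [12.68, 142.11], [-81.47, 261.47], [9.98, 163.14], [-165.26, 165.26]. Speed limits (degrees/s): [136.94, 136.94, 180, 180, 180, 180].

## Interface

Orientations are given as a 3x3 rotation matrix whose columns are the frame's x, y, z axes.
In Python, from cell import ctrl gives the robot as it stands. The module is installed in compiled form; this text tells all that it offers. Calls block until the motion is done:
- ctrl.movep(position, orientation): joint-space move of the TCP to a pose.
- ctrl.movel(position, attitude=None, rate=150): straight line of the TCP; attitude=None keeps the orientation; rate is the mean speed in mm/s.
- ctrl.movej(angles): joint-space move.
- ctrl.command_gripper(opening, effort=None): finger opening in mm; effort is the grip in N (None keeps the last); returns when the fingers have stopped.
- ctrl.pause(seconds).
- ctrl.inverse_kinematics(position, orientation): joint angles nearest the present ones, or None.
- ctrl.get_state(): the state.
- ctrl.capture(name): name is "side" or "top"; returns a dict with "color" (384x512x3 uint8, red, green, blue), "depth" (384x512 float32, mm along the optical axis (not along the pixel's ray), 0 where there is no reading), "camera_matrix" (3x3 intrinsics, pixels), "position" and "rotation" of the camera in the world. Camera axes: x right, y down, z forward; pixel columns grow to the right and rows downward; lengths in mm; the calibration is good to about 2 mm. A picture is of the moment at which its call begins.
A pose or a line that the arm cannot do raises ctrl.Unreachable and nothing moves.
- ctrl.finish_job(): hands the job in; it is judged then, once.
The state is a dict: "time_s": time; "q": joint angles; "joint_vel": joint speeds; "effort": joint torques, N m; "position": TCP position; "orientation": TCP orientation; "ft_force": force on the tool from outside, world axes, zero at the start; "moment": the same for the moment, N m; "width": finger opening in mm; "grasp_force": force on a finger pad.
Only numpy, scipy, OpenCV 4.12 (cv2) and the standard library are available. Lean on these libraries where they do the work, as an engineer would, in place of code of your own. Each camera call takes 0.05 s, during which the arm holds its last target. There are 200 camera calls.

## Task

Load the wooden clog sole into the tacking jig: press it down firmly with your fingertips on the cork pad of its heel and, keeping it pressed flat on the bed, slide it toe first under the leaf spring until the toe is fully home against the stop. Then take the hand away. Do not grip or lift the sole or push it by its end, do not let its heel come up, and leave the other things on the bench where they are.

Things in the scene. Friction and masses are not known exactly. Their poses are not given: they have to be found in the camera images.
- jig: The tacking jig, fixed to the bench: plywood base 510 x 170 mm, smooth bed 18 mm above the bench. Origin under its centre at bench level; +x is the sliding direction, towards the stop; z up. Two low wooden fences (tops 28 mm above the bench) leave a channel 92 mm wide on the centre line. A stop block 60 mm long, 64 mm wide, 43 mm high over the bed stands at the +x end.
- stop (a point): Centre of the stop block's face at bed level: where the toe of the sole must come to rest. 185 mm along the jig's x from its origin.
- leaf (a joint): The leaf spring, a steel strip 34 mm wide screwed on top of the stop block and sloping down from it back over the bed, against the sliding direction. Value: angle by which it is lifted, 0 when free, about 0.12 rad with the sole beneath it. Stiffness about 0.7 N per mm of lift at its bend, about 9 N when the sole is in.
- bend (a point): The spring's bend, on its underside in mid-width: the lowest point, which rubs on the sole. 95 mm before the stop face and 17 mm above the bed when free. From here the nose turns up like a ski and ends 133 mm before the stop face, 29 mm above the bed. The spring pushes the toe down as it enters and would rock the heel up if that were not pressed down.
- sole: The sole to load: a plain wooden clog sole loose on the bed between the fences, toe to the stop. 250 mm long, 87 mm wide at the ball, 76 at the heel, 0.2 to 0.3 kg. Origin at mid-length on the tread plane, x to the toe, z up. Top 46 mm high at the heel, 28 at the forepart; it stands on heel and ball, the toe turns up 13 mm. Underside and bed are waxed: friction about 0.2.
- heel_seat (a point): Centre of the top of the flat cork pad on the heel, the place to press: 90 mm behind the sole's origin, 46 mm above the bed. The pad is 62 mm long and up to 64 mm wide; it grips the fingertips (friction about 1), so that pressing 12 to 20 N drags the sole along. The bare wood is slippery.
- toe (a point): The foremost point of the toe, projected down to the tread plane: 125 mm ahead of the sole's origin. At the start it is 12 to 52 mm short of the end of the spring's nose.
- mate: The other sole of the pair, a mirror image, lying loose on the bench beside the jig, off its -y side. Leave alone. Origin at mid-length on the bench.
- last: A wooden shoe last, 250 mm long, 98 mm high, standing loose on the bench near the jig's stop end, -y side. Leave alone. Origin under its middle.
- hammer: A hammer 240 mm long, lying loose on the bench along the jig's +y side. Leave alone. Origin under its middle.
- tin: A closed round tin, 68 mm across, 75 mm high, standing loose on the bench on the jig's +y side near the stop end. Leave alone. Origin at the centre of its underside.

How it is judged (in metres and radians):
On the way:
1. the toe goes under the leaf spring while the fingertips press firmly on the top of the sole (x of toe in the frame of jig above 0.095 m and contact force between the fingers and sole above 4 N and x of the grasp point in the frame of sole above -0.12 m and z of the grasp point in the frame of sole above 0.05 m), for 0.2 s.
At the end, for the whole second after the job is handed in: The toe is within 4 mm of the stop face and 15 mm of the centre line; the sole lies straight in the channel (within 0.12 rad), flat on the bed (within 0.03 rad and 4 mm), at rest, with the leaf spring on top of it (lifted more than 0.06 rad) (x of toe in the frame of jig above 0.181 m and y of toe in the frame of jig between -0.015 and 0.015 m and angle between the x axis of sole and the x axis of jig, either way round below 0.12 rad and angle between sole's own z axis and vertical below 0.03 rad and z of sole in the frame of jig between 0.014 and 0.022 m and value of joint leaf above 0.06 rad and linear speed of sole below 0.01 m/s); the robot touches nothing.
It fails at once if the sole is rocked or lifted off the bed: it tilts by more than 0.05 rad or rises more than 8 mm (angle between sole's own z axis and vertical above 0.05 rad or z of sole in the frame of jig above 0.026 m).
It fails at once if the sole is gripped, or pushed by its end or sides: the fingers reach below its top beside it (contact force between the fingers and sole above 1 N and z of the grasp point in the frame of sole below 0.05 m).
It fails at once if the other sole, the last, the hammer or the tin is moved more than 15 mm (distance of any of mate, last, hammer, tin from where it was at the start of the episode above 0.015 m).
It also fails if it takes over 48 s, if anything falls off the work surface, if the arm or the gripper's body presses on something with over 40 N, if the wrist force passes 120 N, or if a joint passes its speed limit or range.

## Working session

There is one attempt and no reset: what is moved stays moved. The work goes in short steps, each a Python script; the robot and the scene stay as the last script left them, time stands still between calls to the robot, and variables do not carry over. Pictures are saved under pics/ and viewed, at most 10 in all, crops included, and the job is handed in when it is done.

```bash
mkdir -p pics
cat > h.py <<'E'
import numpy as np, cv2
from cell import ctrl
def world(c):
    d=c["depth"];K=np.array(c["camera_matrix"]);v,u=np.indices(d.shape)
    p=np.stack([(u-K[0,2])/K[0,0]*d,(v-K[1,2])/K[1,1]*d,d],-1)
    return p@np.array(c["rotation"]).T+np.array(c["position"])
E
python3 - <<'E'
from h import *
for n in("top","side"):
    c=ctrl.capture(n);np.savez(n+".npz",**c)
    cv2.imwrite(f"pics/{n}0.png",c["color"][...,::-1])
    print(n,c["position"],np.round(c["rotation"],3).tolist(),c["camera_matrix"][0])
s=ctrl.get_state();print(s["time_s"],s["ft_force"],s["width"])
E
```

```text
top [ 386.71083228   37.54289898 1037.65750094] [[0.015, -0.982, 0.187], [-0.999, -0.009, 0.031], [-0.029, -0.188, -0.982]] [440.47966018   0.         258.22802348]
side [ 413.92516979 -546.02193023  765.86611553] [[0.976, -0.153, 0.154], [-0.216, -0.723, 0.656], [0.011, -0.674, -0.739]] [362.80586712   0.         256.06067774]
0.1 [-0.73852702  0.01152918 -0.4211834 ] 88.37513664862277
```

View pics/top0.png

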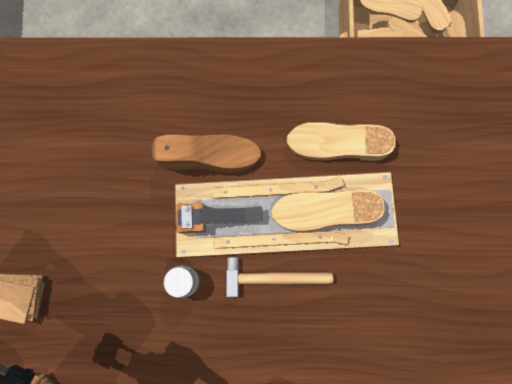

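View pics/side0.png

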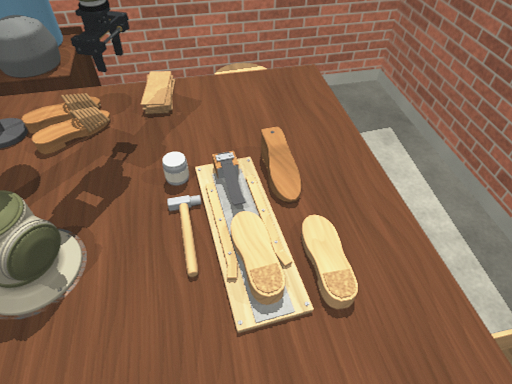

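Top view: jig is at columns 176–397 and rows 175–255, stop at left (190,217), sole toe (272,212), cork pad about (368,207). Side view: pad about (266,280), toe (240,215), with the stop block at (226,160). Next I'll turn these into positions.

```bash
cat >> h.py <<'E'
def ray(c,px,z):
    K=np.array(c["camera_matrix"]);d=np.array(c["rotation"])@np.linalg.inv(K)@np.array([px[0],px[1],1.]);p=np.array(c["position"])
    return p+d*(z-p[2])/d[2]
def tri(c1,p1,c2,p2):
    A=np.zeros((3,3));b=np.zeros(3);L=[]
    for c,px in((c1,p1),(c2,p2)):
        d=ray(c,px,0)-c["position"];d/=np.linalg.norm(d);M=np.eye(3)-np.outer(d,d);A+=M;b+=M@c["position"];L.append(M)
    x=np.linalg.solve(A,b);return x,[round(float(np.linalg.norm(M@(x-c["position"]))),1) for M,c in zip(L,(c1,c2))]
E
python3 - <<'E'
from h import *
t=dict(np.load("top.npz"));s=dict(np.load("side.npz"))
W=world(t);Z=W[...,2]
for n,(u,v) in dict(bench=(330,230+80),bed=(391,208),pad=(368,207),fore=(300,211),stopb=(187,217),leaf=(240,215),plyc=(385,240)).items(): print(n,W[v,u].round(1))
hsv=cv2.cvtColor(t["color"],cv2.COLOR_RGB2HSV)
for n,(u,v) in dict(pad=(368,207),fore=(300,211),ply=(300,250),bed=(391,208),bench=(330,310),block=(203,217)).items(): print(n,hsv[v,u],s and '')
hs=cv2.cvtColor(s["color"],cv2.COLOR_RGB2HSV);print("side pad",hs[280,266],"wood",hs[240,250])
# jig base: value-bright pixels + bed in ROI, min-area rect
m=((hsv[...,2]>115)).astype(np.uint8);m[:170]=0;m[258:]=0;m[:,:170]=0;m[:,402:]=0
cs,_=cv2.findContours(cv2.morphologyEx(m,cv2.MORPH_CLOSE,np.ones((5,5))),cv2.RETR_EXTERNAL,cv2.CHAIN_APPROX_NONE)
r=cv2.minAreaRect(max(cs,key=cv2.contourArea));B=cv2.boxPoints(r);P=np.array([ray(t,p,15) for p in B]);print("base px",B.round(1).tolist(),"w",P.round(1).tolist(),"sides",[np.linalg.norm(P[i]-P[i-1]).round(1) for i in range(4)],"c",P.mean(0).round(1))
# sole from depth
roi=np.zeros(Z.shape,bool);roi[185:235,268:392]=1
m=((Z>38)&roi).astype(np.uint8);cs,_=cv2.findContours(m,cv2.RETR_EXTERNAL,cv2.CHAIN_APPROX_NONE);c=max(cs,key=cv2.contourArea)[:,0]
q=W[c[:,1],c[:,0]];R=cv2.minAreaRect(q[:,:2].astype(np.float32));print("sole",R, "y ext",q[:,1].min(),q[:,1].max())
for img,nm in((t,"top"),(s,"side")):
    print(nm,[ (y,img["depth"][y].max()) for y in (200,)])
big=cv2.resize(t["color"][165:265,165:410,::-1],None,fx=3.2,fy=3.2,interpolation=cv2.INTER_CUBIC)
bs=cv2.resize(s["color"][145:325,190:320,::-1],None,fx=3,fy=3,interpolation=cv2.INTER_CUBIC)
cv2.imwrite("pics/topc.png",big);cv2.imwrite("pics/sidec.png",bs)
E
```

```text
bench [300.9 -95.8   3.5]
bed [ 532.4 -237.3   20.8]
pad [ 527.7 -174.8   65.8]
fore [519.6 -26.   46.7]
stopb [500.7 226.2  67. ]
leaf [509.7 110.   41. ]
plyc [ 459.  -221.8   16.8]
pad [ 15 116 193] 
fore [ 20  95 247] 
ply [ 15 100 171] 
bed [  8   5 188] 
bench [ 11 144 106] 
block [130   8  90] 
side pad [ 17 114 225] wood [ 22  95 242]
base px [[167.3000030517578, 174.3000030517578], [400.29998779296875, 165.8000030517578], [403.3999938964844, 250.89999389648438], [170.39999389648438, 259.3999938964844]] w [[608.9, 288.3, 15.0], [634.2, -264.9, 15.0], [434.9, -262.9, 15.0], [408.2, 270.2, 15.0]] sides [np.float64(201.5), np.float64(553.7), np.float64(199.3), np.float64(533.8)] c [521.5   7.7  15. ]
sole ((524.4069213867188, -86.80711364746094), (86.27269744873047, 250.2752227783203), 5.741917133331299) y ext -212.2947788029319 37.266507729425136
top [(200, np.float32(1070.2197))]
side [(200, np.float32(2036.4773))]
```

View pics/topc.png

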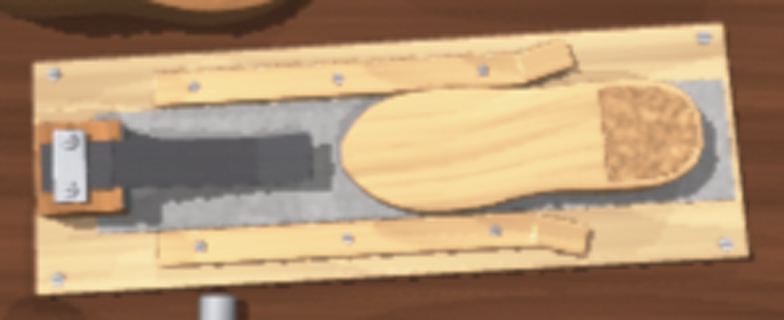

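View pics/sidec.png

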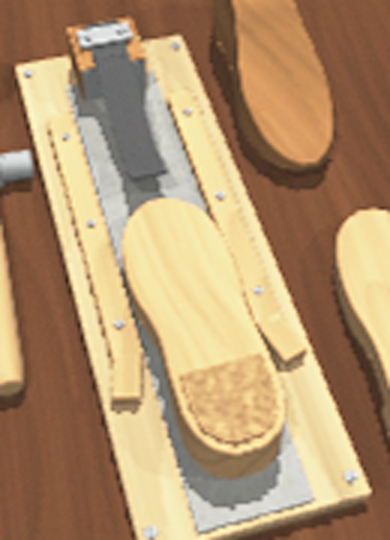

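Top crop: base corners are (33,62), (722,24), (748,257), (36,293), pad front corners (599,88) and (607,181), pad rear (702,130), toe (340,152). Side crop: base corners (16,66), (180,36), (369,490), pad front corners (180,376) and (264,354). I'll triangulate these and fit the pad.

Run:
```python
from h import *
t=dict(np.load("top.npz"));s=dict(np.load("side.npz"))
T=lambda u,v:(165+(u+.5)/3.2-.5,165+(v+.5)/3.2-.5);S=lambda u,v:(190+(u+.5)/3-.5,145+(v+.5)/3-.5)
for n,a,b in(("stop-mate",(33,62),(180,36)),("stop-ham",(36,293),(16,66)),("heel-mate",(722,24),(369,490)),
 ("scr stop-mate",(54,74),(176,46)),("scr stop-ham",(58,278),(28,74)),("scr heel-mate",(704,38),(350,477)),("scr heel-ham",(726,243),(150,533)),
 ("padF mate",(599,88),(264,354)),("padF ham",(607,181),(180,376)),("leafnose mate",(311,134),(166,171)),("leafnose ham",(313,184),(134,180))):
    x,e=tri(t,T(*a),s,S(*b));print(n,x.round(1),e)
C=np.array([ray(t,T(*p),18)[:2] for p in((33,62),(722,24),(748,257),(36,293))]);print("corners z18",C.round(1).tolist(),"sides",[np.linalg.norm(C[i]-C[i-1]).round(1) for i in range(4)])
ax=((C[0]-C[1])+(C[3]-C[2]));ax/=np.linalg.norm(ax);c=C.mean(0);ay=np.array([-ax[1],ax[0]]);print("jig centre",c,"yaw",np.degrees(np.arctan2(ax[1],ax[0])))
J=lambda p:np.round([(p[:2]-c)@ax,(p[:2]-c)@ay],1)
# pad mask in top by texture/colour
hsv=cv2.cvtColor(t["color"],cv2.COLOR_RGB2HSV);W=world(t)
m=((hsv[...,2]<225)&(W[...,2]>57)).astype(np.uint8);m[:,:348]=0;m[:,390:]=0;m[:185]=0;m[230:]=0
m=cv2.morphologyEx(m,cv2.MORPH_CLOSE,np.ones((5,5)))
v,u=np.nonzero(m);P=np.array([ray(t,(a,b),64) for a,b in zip(u,v)]);print("pad c",P.mean(0),"n",len(P))
pj=np.array([J(p) for p in P]);print("pad jig min/max",pj.min(0),pj.max(0),"z med",np.median(W[v,u,2]))
for n,p in(("toe@47",ray(t,T(340,152),44)),("padF",ray(t,T(603,134.5),64)),("padrear",ray(t,T(702,130),64)),("stop block edge top",ray(t,T(124,165),61)),("nose",ray(t,T(312,159),47))): print(n,p.round(1),J(p))
```

```text
stop-mate [584.1 269.   13.6] [1.4, 1.4]
stop-ham [414.7 258.   14.3] [1.0, 1.0]
heel-mate [ 616.6 -239.6   18.5] [1.1, 1.1]
scr stop-mate [575.6 252.3  16. ] [0.5, 0.5]
scr stop-ham [425.3 242.1  16.3] [1.2, 1.2]
scr heel-mate [ 606.5 -226.5   16.9] [1.0, 1.0]
scr heel-ham [ 456.7 -236.5   16.8] [1.2, 1.2]
padF mate [ 561.  -140.6   63.2] [0.1, 0.1]
padF ham [ 496.2 -144.8   61.7] [0.0, 0.0]
leafnose mate [527.5  60.3  51.5] [0.7, 0.7]
leafnose ham [495.7  58.4  48.3] [2.5, 2.5]
corners z18 [[584.7, 268.0], [617.9, -239.9], [448.0, -251.3], [415.5, 257.2]] sides [np.float64(169.5), np.float64(508.9), np.float64(170.2), np.float64(509.6)]
jig centre [516.51800648   8.4951623 ] yaw 93.69866103879555
pad c [ 526.7991479  -172.96621617   64.        ] n 905
pad jig min/max [-219.4  -34.8] [-136.8   43. ] z med 65.00160998444517
toe@47 [516.6  39.7  44. ] [31.1 -2.1]
padF [ 528.3 -142.4   64. ] [-151.4   -2. ]
padrear [ 532.2 -210.6   64. ] [-219.6   -1.5]
stop block edge top [503.6 190.5  61. ] [182.5   1.2]
nose [511.   59.4  47. ] [51.2  2.2]
```

Measurements agree: base is 509.5×170 mm, jig yaw 93.7°, pad top at z≈64. The toe is about 154 mm short of the stop. Now I move above the pad, then come down until the fingertips touch.

```bash
cat >> h.py <<'E'
yaw=np.radians(93.7);AX=np.array([np.cos(yaw),np.sin(yaw),0]);AY=np.array([-AX[1],AX[0],0]);JC=np.array([516.5,8.5,0])
def jp(x,y,z): return JC+x*AX+y*AY+np.array([0,0,z])
def jf(b): # bias-free force, jig axes
    f=np.array(ctrl.get_state()["ft_force"])-b;return np.array([f@AX,f@AY,f[2]])
E
python3 - <<'E'
from h import *
q0=np.array(ctrl.get_state()["q"]);best=None
for sg in(1,-1):
    y=sg*AY;z=np.array([0,0,-1.]);R=np.stack([np.cross(y,z),y,z],1);q=ctrl.inverse_kinematics(jp(-184,-2,320),R)
    if q is not None and (best is None or abs(q[5])<abs(best[0][5])): best=(np.array(q),R)
print(best[0].round(1));R=best[1];np.save("R.npy",R)
ctrl.command_gripper(18)
ctrl.movep(jp(-184,-2,320),R);ctrl.movel(jp(-184,-2,245),rate=120);ctrl.pause(.3)
b=np.mean([ctrl.get_state()["ft_force"] for _ in range(3)],0);np.save("b.npy",b);print("bias",b)
z=240
while z>224:
    ctrl.movel(jp(-184,-2,z),rate=40);f=jf(b)
    if z<236: print(z,f.round(1))
    if f[2]>2.5: break
    z-=1
s=ctrl.get_state();print(s["time_s"],s["position"],s["width"])
E
```

```text
[-30.4  26.9  80.8  -0.   72.3 -34.1]
bias [ 0.94108314 -0.52405743  0.08704075]
235 [0.  0.9 0.3]
234 [ 0.8  0.9 -0.1]
233 [1.2 0.6 0.1]
232 [ 1.3  1.  -0.2]
231 [ 0.9  0.2 -0. ]
230 [2.3 2.4 8.5]
7.7 [ 530.43403938 -174.98695269  230.92633182] 18.07296440650063
```

Contact is at TCP z≈230.5, which puts the tips at 64 mm as expected. Next I press to about 16 N, slide under force control and watch the forces.

```bash
cat > slide.py <<'E'
from h import *
import sys
def slide(x,xe,z,y=-2,step=4,rate=60,F=16,fxmax=14,log=4):
    b=np.load("b.npy");i=0;f=jf(b)
    while x<xe:
        x=min(x+step,xe);z+=float(np.clip((f[2]-F)*.03,-.3,.3))
        ctrl.movel(jp(x,y,z),rate=rate);f=jf(b);i+=1
        if i%log==0 or f[0]<-fxmax+2: print(round(x,1),round(z,2),f.round(1),round(ctrl.get_state()["time_s"],1))
        if f[0]<-fxmax or f[2]<6 or f[2]>35: print("stop");break
    return x,z
E
python3 - <<'E'
from slide import *
b=np.load("b.npy");z=230.
for _ in range(12):
    f=jf(b)
    if f[2]>15: break
    z-=.3;ctrl.movel(jp(-184,-2,z),rate=20)
print(z,f.round(1))
x,z=slide(-184,-172,z,log=1)
c=ctrl.capture("top");np.savez("t2.npz",**c)
c2=ctrl.capture("side");cv2.imwrite("pics/s2.png",np.hstack([cv2.resize(a["color"][r0:r1,c0:c1,::-1],(400,400*(r1-r0)//(c1-c0)))[:300] for a,r0,r1,c0,c1 in((c,140,290,160,410),(c2,140,320,180,420))][:1]+[cv2.resize(c2["color"][140:320,180:420,::-1],(400,300))[:240]]) )
np.save("xz.npy",[x,z]);print(x,z,ctrl.get_state()["time_s"])
E
```

```text
229.09999999999997 [ 3.1  3.4 16.4]
-180 229.11 [ 0.9  1.9 13.1] 8.7
-176 229.03 [ 1.4  1.1 12.7] 8.9
-172 228.93 [-0.7 -0.2 12.6] 9.2
-172 228.92807575613662 9.3
```

View pics/s2.png

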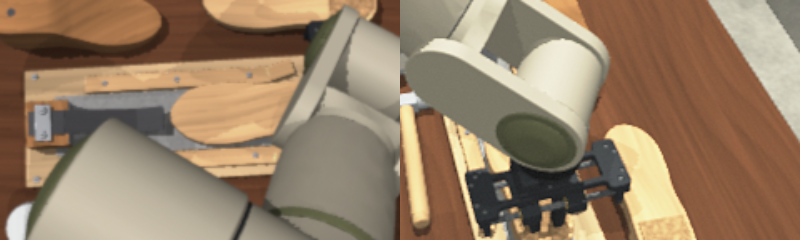

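The toe moved from column 271 to about 267 (≈10 mm), so the sole follows the fingertips and lies straight; the arm stays clear of the neighbours. I'll continue towards the stop.

Run:
```python
from slide import *
x,z=np.load("xz.npy")
x,z=slide(x,-38,z,F=18,fxmax=15)
c=ctrl.capture("top");cv2.imwrite("pics/t3.png",cv2.resize(c["color"][150:280,150:410,::-1],None,fx=3,fy=3))
np.save("xz.npy",[x,z]);print(x,z,ctrl.get_state()["time_s"],ctrl.get_state()["position"])
```

```text
-156.0 228.55 [ 0.4  1.1 15.9] 10.3
-140.0 228.39 [-0.6  0.3 18.6] 11.3
-124.0 228.35 [-3.9  1.3 17.8] 12.3
-108.0 228.31 [-4.1  1.2 17.6] 13.3
-92.0 228.28 [-4.   1.6 19.4] 14.3
-76.0 228.35 [-4.4  1.  18.7] 15.3
-60.0 228.38 [-4.7  0.9 18.3] 16.3
-44.0 228.42 [-5.2  0.4 18.2] 17.3
-38 228.42384633065734 17.85 [522.08809591 -30.41231893 230.90121817]
```

View pics/t3.png

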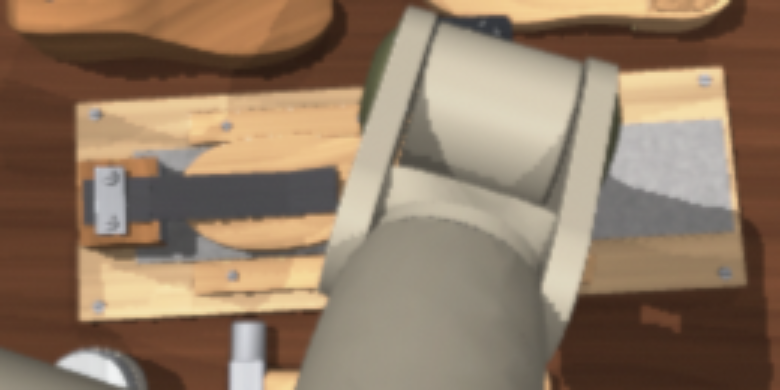

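The sole lies straight under the leaf, its toe at about column 180 and the block face at about 163 (≈10–13 mm left). I'll take smaller steps until the force jumps.

Run:
```python
from slide import *
x,z=np.load("xz.npy")
x,z=slide(x,-16,z,step=1,rate=25,F=18,fxmax=12,log=1)
s=ctrl.get_state();print(x,z,s["time_s"],s["position"],(s["position"]-JC)@AX)
c=ctrl.capture("top");cv2.imwrite("pics/t4.png",cv2.resize(c["color"][150:280,150:410,::-1],None,fx=3,fy=3))
np.save("xz.npy",[x,z])
```

```text
-37.0 228.42 [-7.8  2.2 17.4] 18.1
-36.0 228.4 [-7.5  2.1 18. ] 18.4
-35.0 228.4 [-7.9  2.1 17.2] 18.6
-34.0 228.37 [-7.4  1.7 18.2] 18.9
-33.0 228.38 [-7.9  1.2 18.6] 19.1
-32.0 228.4 [-7.9  0.7 17.9] 19.4
-31.0 228.4 [-8.   1.6 18.7] 19.6
-30.0 228.42 [-7.1  1.1 17.4] 19.9
-29.0 228.4 [-8.4  1.1 18.2] 20.1
-28.0 228.4 [-8.1  2.  18.2] 20.4
-27.0 228.41 [-8.2  1.1 18.4] 20.6
-26.0 228.42 [-13.3   1.9  17.4] 20.9
stop
-26.0 228.42109146540457 20.85 [521.42400314 -19.16815076 230.91007793] -27.92823705932339
```

View pics/t4.png

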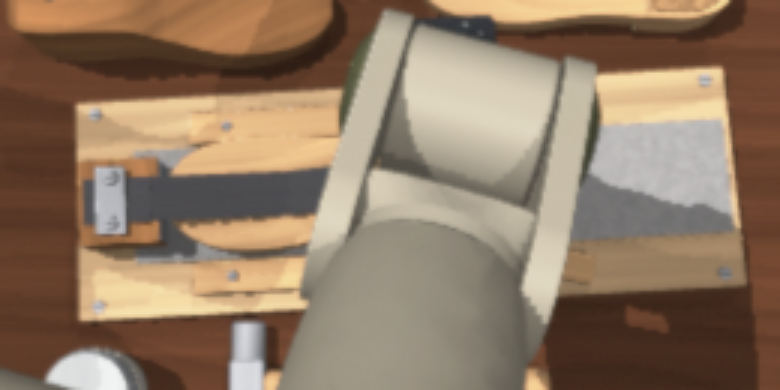

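The force jumped from 8 to 13 N with the tool at jig x −28, close to the −30 expected, so the toe is at the stop. I'll lift straight up, clear the view and check.

Run:
```python
from h import *
x,z=np.load("xz.npy");ctrl.pause(.3);print(jf(np.load("b.npy")).round(1))
ctrl.movel(jp(x,-2,z+8),rate=25);ctrl.movel(jp(x,-2,330),rate=120)
ctrl.movej([53.669,21.807,74.336,0,83.858,-12.336])
t=ctrl.capture("top");s=ctrl.capture("side");o=dict(np.load("top.npz"))
print(ctrl.get_state()["time_s"])
a=cv2.resize(t["color"][160:265,165:405,::-1],None,fx=2.5,fy=2.5,interpolation=cv2.INTER_CUBIC)
b=cv2.resize(s["color"][145:325,190:320,::-1],None,fx=1.45,fy=1.45,interpolation=cv2.INTER_CUBIC)
im=np.zeros((265,600+b.shape[1],3),np.uint8);im[:a.shape[0],:600]=a;im[:b.shape[0],600:]=b;cv2.imwrite("pics/f.png",im)
W=world(t);m=np.zeros(W.shape[:2],np.uint8);m[185:235,180:392]=1
hsv=cv2.cvtColor(t["color"],cv2.COLOR_RGB2HSV)
m&=((W[...,2]>55)).astype(np.uint8);v,u=np.nonzero(m);J=((W-JC)@AX);k=u>235
print("heel rear jig x of z>55:",np.percentile(J[v,u][k],[0,1,2]),"pad z",np.median(W[v,u,2][k]))
W0=world(o);m0=(W0[...,2]>55);m0[:185]=0;m0[235:]=0;m0[:,:300]=0;m0[:,392:]=0
J0=((W0-JC)@AX)[m0];print("before:",np.percentile(J0,[0,1,2]),"pad z",np.median(W0[...,2][m0]))
d=np.abs(t["color"].astype(int)-o["color"]).sum(2)>120;print("changes outside jig rows 100-172:",d[100:172,140:410].sum(),"258-310:",d[258:310,140:345].sum())
```

```text
[-13.1   2.4  17.2]
24.8583
heel rear jig x of z>55: [-65.32400786 -62.24254352 -60.13453953] pad z 62.95127847170153
before: [-221.02511781 -217.23181195 -214.37726319] pad z 62.70116213179131
changes outside jig rows 100-172: 0 258-310: 0
```

View pics/f.png

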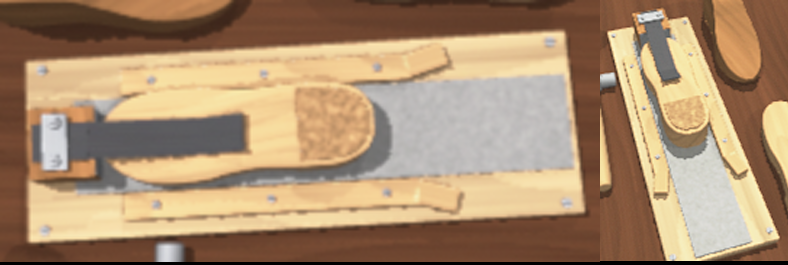

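The sole lies straight and flat beneath the leaf. It moved 155 mm, with its heel end at jig x −65 (= 185 − 250) and the force jump at the stop; nothing else changed. I'm handing in.

```bash
python3 -c "
from cell import ctrl
print(ctrl.finish_job())"
```

```text
the job is handed in; nothing more can be done
None
```

I pressed the sole on its cork pad and slid it 155 mm under the leaf spring until its toe met the stop, took the hand away without disturbing anything else, and handed the job in; no verdict came back.

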